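# Fetch the tooling from behind the bottles

## Task

The feed wheel and the black die block lie on the steel tray behind two bottles. First move both bottles, kept upright, onto the green side mat; only then take the wheel and the die block out and press each flat into the foam insert whose cutout matches its shape. When both are seated, stand each bottle back in the middle of the coloured spot on the tray that matches its cap (blue cap on blue, red cap on red).

Things in the scene. Friction and masses are not known exactly. Their poses are not given: they have to be found in the camera images.
- oil_bottle: Loose white drip bottle with a blue pointed cap, standing on the blue spot of the steel tray (a like one in the far corner is not meant). Round body 38 mm across, ending at 90 mm height, cap to 125 mm; about 0.05 kg. Origin: centre of its underside, z up along the bottle.
- glue_bottle: Loose, smaller white bottle with a red pointed cap, standing on the red spot of the steel tray (a like one in the far corner is not meant). Round body 30 mm across, ending at 72 mm height, cap to 100 mm; about 0.04 kg. Origin: centre of its underside, z up along the bottle.
- wheel: Loose black knurled feed wheel lying flat on the tray behind one of the bottles: flange 45 mm across and 6 mm thick, on top a white round hub 18 mm across up to 18 mm height, to grasp. Origin: centre of its underside, z up.
- die_block: Loose black die block lying flat on the tray behind the other bottle: oblong, 22 mm (its x) by 46 mm (its y), 20 mm high plus two small light screw heads to 22 mm, about 0.17 kg. Grasp across its 22 mm width. Origin: centre of its underside, z up.
- foam_round: Fixed dark square foam insert, 95 x 95 x 22 mm, with a round cutout 55 mm across and 8 mm deep (yellow floor, 14 mm above the bench; bevelled mouth) in its middle, for the wheel. Origin: centre of its underside, z up.
- foam_slot: Fixed dark square foam insert, 95 x 95 x 22 mm, with an oblong cutout 32 mm (its x) by 56 mm (its y) and 8 mm deep (yellow floor, 14 mm above the bench; bevelled mouth) in its middle, for the die block. Origin: centre of its underside, z up.
- side_mat: Fixed green rubber mat with a white border line, the side area where the bottles wait: 110 mm (its x) by 160 mm (its y), 3 mm thick. Origin: centre of its underside, z up.
- spot_blue: Flat blue painted disc, 54 mm across, on the floor of the steel tray: home of the blue-capped bottle. Origin: its centre on the tray floor, 3 mm above the bench. Its x points to the back of the tray (the parts lie about 48 mm behind the spots), its y along the row of the two spots, 96 mm apart. The tray is fixed, 130 (x) by 200 mm (y), its rim 12 mm above the bench.
- spot_red: Flat red painted disc, 54 mm across, on the floor of the same tray: the home of the red-capped bottle. Origin and axes as for the blue spot.

How it is judged:
By the outcome, as a careful person would: the job done as asked, in the order asked, and still so for the second after the job is handed in, with the robot touching nothing.
It also fails if it takes over 136 s, if anything falls off the work surface, if the arm or the gripper's body presses on something with over 40 N, if the wrist force passes 120 N, or if a joint passes its speed limit or range.

## Robot

A 6-joint arm with a two-finger parallel gripper is mounted at the origin on a cart in front of the work surface, level with it; the furniture and walls round the work are solid. World frame = base frame: x ahead of the robot, y to its left, z up, the work surface at z = 0. Lengths are in m, angles in rad, forces in N, time in s.
With the tool pointing down it reaches from about 0.325 to 0.775 m from the base axis. Payload 5.5 kg.
Tool frame: the origin (TCP) lies on the centre line of the jaws, within the pads' length; the fingertips stand 11 mm ahead of it and the grasp point (between the pads) lies 8 mm behind it; z points along the fingers, y is the line along which they close (so a half turn about z gives the same grasp; the last joint's range is limited). The gripper opens to 85 mm and grips with 20 to 120 N. Pads are 22 mm wide; open, the fingers measure 114 mm over their backs; the gripper's body (76 mm by 85 mm) begins 54 mm behind the grasp point. The pads swing forward as they close: fully open they stand 13 mm farther back than shut.
Start: joints at [1.185, 0.091, 1.231, -0, 1.82, -0.057], TCP at [0.194, 0.568, 0.242] pointing down, gripper open.
Joint ranges: [-2.87, 2.87], [-0.86, 2.18], [0.17, 2.46], [-1.51, 4.65], [0.06, 2.69], [-2.65, 2.65]. Speed limits (rad/s): [2.57, 2.57, 3.01, 3.14, 3.14, 3.14].

## Interface

Orientations are given as a rotation vector (axis times angle).
In Python, from plant import env gives the robot as it stands. The module is installed in compiled form; this text tells all that it offers.
- The arm moves only by the tool play_rows, never from a script. Its argument "targets" is a list of rows, each a list of 3 entries, a list of its own where there are three numbers: the shift along the tool's x, y, z as a fraction of full scale, then the turn, a rotation vector about the tool's x, y, z as a fraction of full scale, then the opening, from 0 (shut) to 1 (fully open). A call has 1 to 8 rows; each row shifts and turns the commanded pose from where the row before left it, along the tool's axes as they then stand; what a row does not reach is not made up. Full scale, the value 1, is 0.12 m for a shift and 180 degrees for a turn. A row lasts 1/10 s, in which the tool goes at most 50 mm and 8.59 degrees, less where a joint would pass 70% of its speed; a pose out of reach is approached as far as the arm can. A call with a number of a shift or a turn outside -1 to 1 is refused whole. A call with a gripper value outside its range is refused whole. The fingers move at their own pace and stop on an object; "squeeze" is the grip in N (left out, the last holds). Time passes only in rows, so rows that do not move let the fingers close. It gives the time, the measured TCP pose, the force, the opening and the grip force at its end, in the units of the state.
- env.sense(): the state, without advancing time (a new reading comes with each control period).
- env.read_camera(name): name is "side" or "top"; returns a dict with "color" (384x512x3 uint8, red, green, blue), "intrinsics" (3x3 intrinsics, pixels), "R" (3x3) and "t" (3): a world point X has camera coordinates R X + t. Camera axes: x right, y down, z forward; pixel columns grow to the right and rows downward; lengths in m; the calibration is good to about 2 mm. A picture is of the moment at which its call begins. There is no depth.
- env.job_done(): hands the job in; it is judged then, once.
The state is a dict: "t": time; "joints": joint angles; "dq": joint speeds; "effort": joint torques, N m; "position": TCP position; "tcp_rot": TCP orientation; "wrist_force": force on the tool from outside, world axes, zero at the start; "ft_torque": the same for the moment, N m; "opening": finger opening in m; "gripper_force": force on a finger pad.
Only numpy, scipy, OpenCV 4.12 (cv2) and the standard library are available. Lean on these libraries where they do the work, as an engineer would, in place of code of your own. Each camera call takes 0.05 s, during which the arm holds its last target. There are 200 camera calls.

## Working session

There is one attempt and no reset: what is moved stays moved. The work goes in short steps, Python scripts to look and compute and a tool call to move; the robot and the scene stay as the last step left them, time stands still between calls to the robot, and variables do not carry over. Pictures are saved under pics/ and viewed, at most 14 in all, crops included, and the job is handed in when it is done.

Besides the shell and the picture viewer there is one more tool, called after "Emit:" as name(argument=value, ...), one argument or row to a line, values as JSON. play_rows: Moves the arm, as the interface text tells. Shift numbers are shares of 0.12 m and turn numbers shares of 180 degrees, none past 1 either way. Its arguments: {"type":"object","properties":{"targets":{"type":"array"},"squeeze":{"type":"number"}},"required":["targets"]}

```bash
mkdir -p pics
python3 - <<'E'
from plant import env
import cv2,pickle
d={}
for n in("side","top"):
    c=env.read_camera(n);d[n]=c;cv2.imwrite(f"pics/{n}0.png",c["color"][:,:,::-1]);print(n,c["intrinsics"],c["R"],c["t"])
pickle.dump(d,open("cam0.pkl","wb"))
s=env.sense();print(s)
E
```

```text
side [[486.25398987   0.         255.58685888]
 [  0.         486.25398987 194.67495439]
 [  0.           0.           1.        ]] [[ 0.94136155 -0.33699503  0.0165162 ]
 [-0.17312432 -0.52446251 -0.83364684]
 [ 0.28959696  0.78190372 -0.55205087]] [-0.50819314  0.13758739  0.91429691]
top [[402.61712278   0.         257.8205079 ]
 [  0.         402.61712278 189.52411109]
 [  0.           0.           1.        ]] [[-0.0291666  -0.99908728  0.03120751]
 [-0.99235238  0.02519547 -0.12083848]
 [ 0.1199419  -0.03449329 -0.99218151]] [0.02283529 0.54513681 0.8625542 ]
{'t': 0.1, 'joints': array([ 1.18529213e+00,  9.18553551e-02,  1.23180580e+00, -2.06762495e-06,
        1.81979165e+00, -5.66945406e-02]), 'dq': array([ 1.26985942e-03, -3.10729133e-03, -1.66073131e-03,  4.64648924e-05,
        6.38144958e-04, -4.78193653e-04]), 'effort': array([ 9.17205798e-04, -4.60216999e+01, -4.19219649e+01, -1.75795003e-04,
        1.06705487e-02,  2.75895326e-05]), 'position': array([0.19366031, 0.56763762, 0.24119816]), 'tcp_rot': array([-5.14103558e-01, -3.09882931e+00,  2.85111065e-03]), 'wrist_force': array([ 0.78028935,  1.29382676, -0.97749146]), 'ft_torque': array([-0.04608601, -0.01736835, -0.02814137]), 'gripper_force': 0.0, 'opening': 0.08534458984288114}
```

View pics/top0.png

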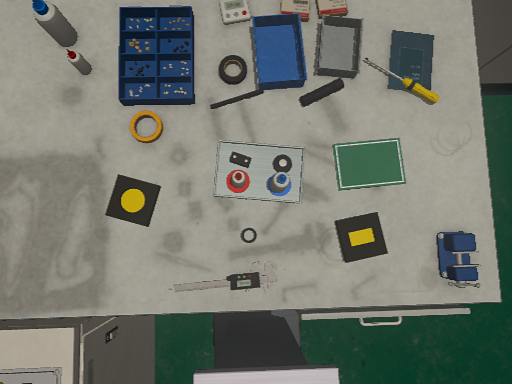

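View pics/side0.png

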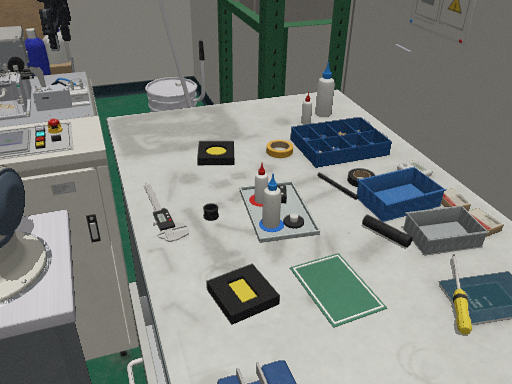

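```bash
cat > h.py <<'E'
import numpy as np,cv2
def ray(c,uv,z):
    "pixel -> world xy on plane z"
    K,R,t=c["intrinsics"],c["R"],c["t"]
    M=K@np.column_stack([R[:,0],R[:,1],R[:,2]*z+t]); p=np.linalg.solve(M,[*uv,1]); return p[:2]/p[2]
def rays(c,P,z): return np.array([ray(c,p,z) for p in P],np.float32)
def proj(c,X):
    p=c["intrinsics"]@(c["R"]@np.asarray(X)+c["t"]); return p[:2]/p[2]
def rect(c,box,m,z,grow=1):
    "blobs of mask m in pixel box -> minAreaRect in mm on plane z, from sub-pixel-ish contour"
    x0,y0,x1,y1=box; k=np.zeros_like(m);k[y0:y1,x0:x1]=m[y0:y1,x0:x1]
    cs,_=cv2.findContours(k,cv2.RETR_EXTERNAL,cv2.CHAIN_APPROX_NONE); q=max(cs,key=cv2.contourArea)[:,0]
    r=cv2.minAreaRect(rays(c,q,z)*1000); M=cv2.moments(k,True); 
    return r, ray(c,(M['m10']/M['m00'],M['m01']/M['m00']),z)*1000, int(M['m00'])
E
python3 - <<'E'
from h import *
import pickle
d=pickle.load(open("cam0.pkl","rb"))
T=d["top"];h=cv2.cvtColor(T["color"],cv2.COLOR_RGB2HSV);H,S,V=[h[:,:,i].astype(int) for i in range(3)]
u=lambda m:(m*255).astype(np.uint8)
yel=u((H>18)&(H<35)&(S>140)&(V>90));print("yel round",rect(T,(100,170,165,230),yel,.014));print("yel slot",rect(T,(330,205,390,265),yel,.014))
dark=u(V<75);print("foam round",rect(T,(100,170,165,230),dark|yel,.022));print("foam slot",rect(T,(330,205,390,265),dark|yel,.022))
g=u((H>55)&(H<90)&(S>80));print("mat",rect(T,(325,130,412,195),g,.003))
print("die",rect(T,(225,145,256,170),u(V<90),.02));print("wheel",rect(T,(270,150,296,174),u(V<90),.006))
red=u(((H<8)|(H>172))&(S>130));blu=u((H>98)&(H<125)&(S>120))
print("red",rect(T,(222,160,255,198),red,.003));print("blue",rect(T,(262,165,298,200),blu,.003))
crop=cv2.resize(T["color"][135:210,205:310],None,fx=7,fy=7,interpolation=cv2.INTER_CUBIC);cv2.imwrite("pics/c1.png",crop[:,:,::-1])
E
```

```text
yel round (((530.3700561523438, 288.9278869628906), (52.05341339111328, 51.10027313232422), 0.2692776620388031), array([531.18667801, 288.77529453]), 463)
yel slot (((435.24285888671875, -222.72935485839844), (32.15666580200195, 55.627166748046875), 10.6575345993042), array([ 435.28886516, -222.64251501]), 353)
foam round (((530.4979858398438, 285.9593505859375), (98.77590942382812, 94.29505157470703), 73.01332092285156), array([529.98368478, 285.75651096]), 1881)
foam slot (((434.8778381347656, -218.530517578125), (94.71122741699219, 99.74996185302734), 10.769209861755371), array([ 434.39743834, -218.40177735]), 1872)
mat (((604.4307861328125, -255.28411865234375), (93.31751251220703, 140.41241455078125), 4.263443470001221), array([ 603.37908072, -253.81704165]), 2592)
die (((617.4373168945312, 46.52473068237305), (45.342159271240234, 24.812362670898438), 69.94813537597656), array([616.96133818,  46.32966228]), 200)
wheel (((608.1160278320312, -50.707305908203125), (41.73940658569336, 39.96518325805664), 88.06623077392578), array([607.91960131, -50.44620169]), 216)
red (((570.1592407226562, 53.07769012451172), (48.311126708984375, 51.12150192260742), 88.63409423828125), array([568.22443699,  53.84872905]), 248)
blue (((553.9544067382812, -40.598655700683594), (51.028724670410156, 39.02030563354492), 69.94874572753906), array([558.33583748, -45.7146555 ]), 161)
```

View pics/c1.png

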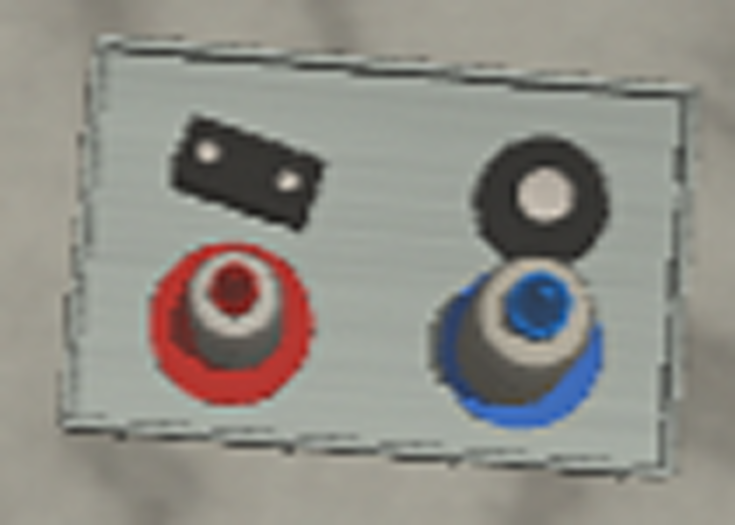

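```bash
cat >> h.py <<'E'
def down(c,X,r,n=40):
    a=np.linspace(0,2*np.pi,n); return np.array([proj(c,[X[0]+r*np.cos(i),X[1]+r*np.sin(i),X[2]]) for i in a])
E
python3 - <<'E'
from h import *
import pickle
d=pickle.load(open("cam0.pkl","rb"));T=d["top"]
f=lambda x,y:np.array([205+(x+.5)/7-.5,135+(y+.5)/7-.5])
for n in d: print(n,-d[n]["R"].T@d[n]["t"])
c=rays(T,[f(*p) for p in[(98,42),(692,92),(668,470),(65,428)]],.012);print(c*1000,c.mean(0))
ux=(c[0]+c[1]-c[2]-c[3]);print("tray yaw",np.degrees(np.arctan2(ux[1],ux[0])), [np.linalg.norm(c[i]-c[i-1]) for i in range(4)])
print("red spot fit",ray(T,f(233,323),.003),"die",ray(T,f(247,172),.021),"hub",ray(T,f(545,194),.021),"wheel",ray(T,f(541,203),.009))
# masks for red/blue disc outline: fit a 27 mm circle to lower hull
print("oil shoulder",ray(T,f(536,312),.093),"oil tip",ray(T,f(541,293),.128))
print("glue shoulder",ray(T,f(235,297),.075),"glue tip",ray(T,f(236,282),.103))
S=d["side"];h=cv2.cvtColor(S["color"],cv2.COLOR_RGB2HSV)
crop=cv2.resize(S["color"][155:245,235:325],None,fx=6.6,fy=6.6,interpolation=cv2.INTER_CUBIC);cv2.imwrite("pics/c2.png",crop[:,:,::-1])
E
```

```text
side [ 0.2374356  -0.81399129  0.62783111]
top [0.43817745 0.0388318  0.92097121]
[[ 663.8524     94.30386 ]
 [ 642.75824  -101.11833 ]
 [ 517.70386   -87.909676]
 [ 536.47864   107.168564]] [0.5901983 0.0031111]
tray yaw -5.8971815 [np.float32(0.12802176), np.float32(0.19655737), np.float32(0.12575005), np.float32(0.19597962)]
red spot fit [0.57072278 0.05225669] die [0.61747184 0.04631095] hub [ 0.60797738 -0.05029698] wheel [ 0.60726314 -0.05005502]
oil shoulder [ 0.5588096  -0.03917754] oil tip [ 0.55914877 -0.0375073 ]
glue shoulder [0.56827268 0.05041342] glue tip [0.56840837 0.04963351]
```

View pics/c2.png

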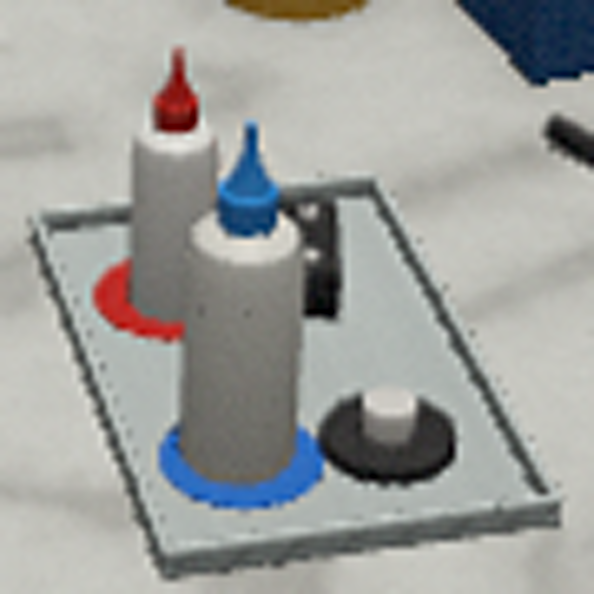

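```bash
cat >> h.py <<'E'
def plan(x,y,z,yaw=None):
    "tool-axis shift (after turning to yaw of tool y, deg) as fractions of 0.12 m, turn as fraction of 180"
    from plant import env
    from scipy.spatial.transform import Rotation as Ro
    s=env.sense();R=Ro.from_rotvec(s["tcp_rot"]);y0=np.degrees(np.arctan2(*R.as_matrix()[[1,0],1]))
    dy=0 if yaw is None else (yaw-y0+90)%180-90
    D=np.array([x,y,z])-s["position"]; 
    Rn=Ro.from_euler('z',dy,degrees=True)*R
    tilt=(R.inv()*Ro.from_euler('z',y0,degrees=True)*Ro.from_euler('x',180,degrees=True)).as_rotvec(degrees=True)
    print("t",round(s["t"],2),"pos",s["position"].round(4),"yaw",y0.round(2),"turn",round(-dy/180,4),"shift now",(R.inv().apply(D)/.12).round(3),"after turn",(Rn.inv().apply(D)/.12).round(3),"F",s["wrist_force"].round(1),"op",round(s["opening"],4),"gf",round(s["gripper_force"],1),"dist",np.linalg.norm(D).round(3))
E
python3 - <<'E'
from h import *
import pickle
d=pickle.load(open("cam0.pkl","rb"));S=d["side"]
f=lambda x,y:np.array([235+(x+.5)/6.6-.5,155+(y+.5)/6.6-.5])
for n,p,z in[("oil tip",(251,124),.128),("oil sh",(246,236),.093),("glue tip",(178,48),.103),("glue sh",(175,137),.075),("blue spot",(243,465),.003),("hub",(390,400),.021),("tray c",((38+376+556+164)/4,(217+183+502+560)/4),.012)]: print(n,ray(S,f(*p),z))
plan(.559,-.040,.20,-6)
E
```

```text
oil tip [ 0.55788441 -0.04416112]
oil sh [ 0.55459013 -0.05181968]
glue tip [0.56872615 0.04720343]
glue sh [0.56478195 0.0375245 ]
blue spot [ 0.55773252 -0.04976158]
hub [ 0.60616099 -0.05441584]
tray c [ 0.58575338 -0.01398233]
t 0.1 pos [0.1937 0.5676 0.2412] yaw 71.16 turn 0.4287 shift now [-4.517 -3.809  0.35 ] after turn [-4.718  3.558  0.336] F [ 0.8  1.3 -1. ] op 0.0853 gf 0.0 dist 0.71
```

Emit:
play_rows(
  targets=[
    [[0,0,0],[0,0,0.0476],1],
    [[0,0,0],[0,0,0.0476],1],
    [[0,0,0],[0,0,0.0476],1],
    [[0,0,0],[0,0,0.0476],1],
    [[0,0,0],[0,0,0.0476],1],
    [[0,0,0],[0,0,0.0476],1],
    [[0,0,0],[0,0,0.0476],1],
    [[0,0,0],[0,0,0.0476],1],
  ],
  squeeze=25,
)

```text
t: 0.9
position: [0.1937, 0.5677, 0.2416]
tcp_rot: [2.177, 2.265, -0.002]
wrist_force: [-0.6, -0.7, -0.2]
opening: 0.0853
gripper_force: 0.0
```

Emit:
play_rows(
  targets=[
    [[0,0,0],[0,0,0.0476],1],
    [[-0.3,0.22,0.02],[0,0,0],1],
    [[-0.3,0.22,0.02],[0,0,0],1],
    [[-0.3,0.22,0.02],[0,0,0],1],
    [[-0.3,0.22,0.02],[0,0,0],1],
    [[-0.3,0.22,0.02],[0,0,0],1],
    [[-0.3,0.22,0.02],[0,0,0],1],
    [[-0.3,0.22,0.02],[0,0,0],1],
  ],
)

```text
t: 1.7
position: [0.3518, 0.2964, 0.225]
tcp_rot: [2.333, 2.104, -0.001]
wrist_force: [1.4, 0.6, -0.9]
opening: 0.0853
gripper_force: 0.0
```

```bash
python3 -c "
from h import *
plan(.5585,-.0405,.20,-6)"
```

```text
t 1.7 pos [0.3518 0.2964 0.225 ] yaw -5.93 turn 0.0004 shift now [-2.614  2.003  0.208] after turn [-2.612  2.007  0.208] F [ 1.4  0.6 -0.9] op 0.0853 gf 0.0 dist 0.396
```

Emit:
play_rows(
  targets=[
    [[-0.32,0.245,0.025],[0,0,0],1],
    [[-0.32,0.245,0.025],[0,0,0],1],
    [[-0.32,0.245,0.025],[0,0,0],1],
    [[-0.32,0.245,0.025],[0,0,0],1],
    [[-0.32,0.245,0.025],[0,0,0],1],
    [[-0.32,0.245,0.025],[0,0,0],1],
    [[-0.32,0.245,0.025],[0,0,0],1],
    [[-0.2,0.15,0.025],[0,0,0],1],
  ],
)

```text
t: 2.5
position: [0.5445, -0.0195, 0.2004]
tcp_rot: [-2.336, -2.1, 0.002]
wrist_force: [-0.3, 0.3, 0.1]
opening: 0.0855
gripper_force: 0.0
```

Emit:
play_rows(
  targets=[
    [[0,0,0],[0,0,0],1],
    [[0,0,0],[0,0,0],1],
  ],
)

```text
t: 2.7
position: [0.5434, -0.0166, 0.2006]
tcp_rot: [-2.334, -2.1, 0.002]
wrist_force: [0.2, 0.5, -0.2]
opening: 0.0852
gripper_force: 0.0
```

```bash
python3 -c "
from h import *
plan(.5585,-.0405,.071,-6)"
```

```text
t 2.7 pos [ 0.5434 -0.0166  0.2006] yaw -6.03 turn -0.0002 shift now [-0.185  0.148  1.08 ] after turn [-0.185  0.148  1.08 ] F [ 0.2  0.5 -0.2] op 0.0852 gf 0.0 dist 0.133
```

Emit:
play_rows(
  targets=[
    [[-0.185,0.148,0],[0,0,0],1],
    [[0,0,0.2],[0,0,0],1],
    [[0,0,0.2],[0,0,0],1],
    [[0,0,0.2],[0,0,0],1],
    [[0,0,0.2],[0,0,0],1],
    [[0,0,0.15],[0,0,0],1],
    [[0,0,0.13],[0,0,0],1],
    [[0,0,0],[0,0,0],1],
  ],
)

```text
t: 3.5
position: [0.5574, -0.039, 0.0694]
tcp_rot: [-2.33, -2.103, 0.004]
wrist_force: [-0.4, 0.1, 0.1]
opening: 0.0851
gripper_force: 0.0
```

Emit:
play_rows(
  targets=[
    [[0,0,0],[0,0,0],0.2],
    [[0,0,0],[0,0,0],0.2],
    [[0,0,0],[0,0,0],0.2],
    [[0,0,0],[0,0,0],0.2],
    [[0,0,0],[0,0,0],0.2],
    [[0,0,0],[0,0,0],0.2],
    [[0,0,0],[0,0,0],0.2],
    [[0,0,0],[0,0,0],0.2],
  ],
  squeeze=25,
)

```text
t: 4.3
position: [0.5596, -0.0404, 0.0734]
tcp_rot: [2.333, 2.102, 0.002]
wrist_force: [-1.8, 0.0, 5.0]
opening: 0.0367
gripper_force: 25.2
```

```bash
python3 -c "
from h import *
# mat slot for oil: mat centre + (-42 mm) along its y, yaw 4.3
a=np.radians(4.3);v=np.array([-np.sin(a),np.cos(a)]);m=np.array([.6040,-.2550])
print(m+.042*v,m-.042*v)
p=m-.042*v;plan(*p,.15,4.3)"
```

```text
[ 0.60085089 -0.21311822] [ 0.60714911 -0.29688178]
t 4.3 pos [ 0.5596 -0.0404  0.0734] yaw -5.96 turn -0.057 shift now [-2.085  0.617 -0.637] after turn [-2.161  0.236 -0.638] F [-1.8  0.   5. ] op 0.0367 gf 25.2 dist 0.272
```

Emit:
play_rows(
  targets=[
    [[0,0,-0.1],[0,0,0],0.2],
    [[0,0,-0.2],[0,0,-0.0285],0.2],
    [[0,0,-0.2],[0,0,-0.0285],0.2],
    [[-0.15,0.017,-0.06],[0,0,0],0.2],
    [[-0.24,0.026,0],[0,0,0],0.2],
    [[-0.24,0.026,0],[0,0,0],0.2],
    [[-0.24,0.026,0],[0,0,0],0.2],
    [[-0.24,0.026,0],[0,0,0],0.2],
  ],
)

```text
t: 5.1
position: [0.5836, -0.1732, 0.1394]
tcp_rot: [-2.136, -2.303, 0.0]
wrist_force: [-0.0, 0.2, -0.4]
opening: 0.0369
gripper_force: 25.3
```

Emit:
play_rows(
  targets=[
    [[-0.24,0.026,0],[0,0,0],0.2],
    [[-0.24,0.026,0],[0,0,0],0.2],
    [[-0.24,0.026,0],[0,0,0],0.2],
    [[-0.2,0.026,0],[0,0,0],0.2],
    [[-0.1,0.015,0],[0,0,0],0.2],
    [[0,0,0],[0,0,0],0.2],
    [[0,0,0],[0,0,0],0.2],
  ],
)

```text
t: 5.8
position: [0.6069, -0.2922, 0.139]
tcp_rot: [-2.136, -2.303, -0.001]
wrist_force: [0.3, 0.1, -0.4]
opening: 0.0364
gripper_force: 25.3
```

```bash
python3 -c "
from h import *
from plant import env
plan(.6071,-.2969,.0725,4.3)
c=env.read_camera('side');cv2.imwrite('pics/s1.png',c['color'][100:340,150:470,::-1].repeat(2,0).repeat(2,1))"
```

```text
t 5.8 pos [ 0.6069 -0.2922  0.139 ] yaw 4.32 turn 0.0001 shift now [-0.039 -0.001  0.554] after turn [-0.039 -0.001  0.554] F [ 0.3  0.1 -0.4] op 0.0364 gf 25.3 dist 0.067
```

View pics/s1.png

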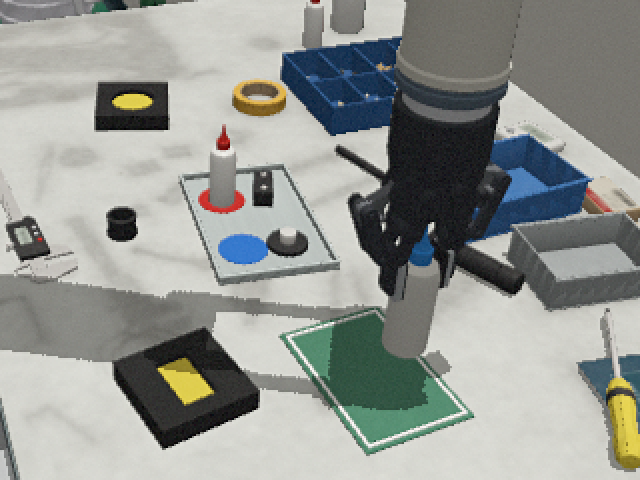

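Emit:
play_rows(
  targets=[
    [[-0.035,0,0.1],[0,0,0],0.2],
    [[0,0,0.2],[0,0,0],0.2],
    [[0,0,0.15],[0,0,0],0.2],
    [[0,0,0.05],[0,0,0],0.2],
    [[0,0,0.025],[0,0,0],0.2],
    [[0,0,0.015],[0,0,0],0.2],
    [[0,0,0],[0,0,0],0.2],
    [[0,0,0],[0,0,0],0.2],
  ],
)

```text
t: 6.65
position: [0.6077, -0.2974, 0.0755]
tcp_rot: [2.135, 2.302, 0.001]
wrist_force: [-0.5, 0.5, -1.3]
opening: 0.0368
gripper_force: 25.3
```

Emit:
play_rows(
  targets=[
    [[0,0,0.005],[0,0,0],0.2],
    [[0,0,0],[0,0,0],0.2],
  ],
)

```text
t: 6.85
position: [0.6074, -0.2973, 0.0741]
tcp_rot: [2.136, 2.303, 0.0]
wrist_force: [0.3, -0.2, 0.4]
opening: 0.0369
gripper_force: 25.3
```

Emit:
play_rows(
  targets=[
    [[0,0,0.008],[0,0,0],0.2],
    [[0,0,0],[0,0,0],0.2],
  ],
)

```text
t: 7.05
position: [0.6075, -0.2974, 0.0735]
tcp_rot: [2.136, 2.303, 0.0]
wrist_force: [-1.5, -0.4, 2.4]
opening: 0.0366
gripper_force: 25.6
```

Emit:
play_rows(
  targets=[
    [[0,0,0.008],[0,0,0],0.2],
    [[0,0,0],[0,0,0],0.2],
  ],
)

```text
t: 7.25
position: [0.6075, -0.2975, 0.0734]
tcp_rot: [2.135, 2.302, 0.0]
wrist_force: [-2.0, -0.0, 5.4]
opening: 0.0368
gripper_force: 26.0
```

Emit:
play_rows(
  targets=[
    [[0,0,-0.008],[0,0,0],0.7],
    [[0,0,0],[0,0,0],0.8],
    [[0,0,0],[0,0,0],0.8],
    [[0,0,-0.1],[0,0,0],0.9],
    [[0,0,-0.3],[0,0,0],1],
    [[0,0,-0.4],[0,0,0],1],
    [[0,0,-0.1],[0,0,0],1],
    [[0,0,0],[0,0,0],1],
  ],
)

```text
t: 8.05
position: [0.6086, -0.2978, 0.1858]
tcp_rot: [2.131, 2.298, 0.003]
wrist_force: [0.2, -1.1, -0.6]
opening: 0.0855
gripper_force: 0.0
```

```bash
python3 -c "
from h import *
plan(.5685,.049,.15,-6)"
```

```text
t 8.05 pos [ 0.6086 -0.2978  0.1858] yaw 4.31 turn 0.0573 shift now [ 2.909 -0.117  0.285] after turn [ 2.841 -0.636  0.282] F [ 0.2 -1.1 -0.6] op 0.0855 gf 0.0 dist 0.351
```

Emit:
play_rows(
  targets=[
    [[0,0,0],[0,0,0.0287],1],
    [[0,0,0],[0,0,0.0287],1],
    [[0.35,-0.08,0],[0,0,0],1],
    [[0.35,-0.08,0],[0,0,0],1],
    [[0.35,-0.08,0.06],[0,0,0],1],
    [[0.35,-0.08,0.06],[0,0,0],1],
    [[0.35,-0.08,0.06],[0,0,0],1],
    [[0.35,-0.08,0.06],[0,0,0],1],
  ],
)

```text
t: 8.85
position: [0.5751, -0.0388, 0.1493]
tcp_rot: [-2.333, -2.1, 0.003]
wrist_force: [-0.0, 0.4, -0.1]
opening: 0.0853
gripper_force: 0.0
```

Emit:
play_rows(
  targets=[
    [[0.35,-0.08,0.04],[0,0,0],1],
    [[0.3,-0.06,0],[0,0,0],1],
    [[0.09,-0.016,0],[0,0,0],1],
    [[0,0,0],[0,0,0],1],
    [[0,0,0],[0,0,0],1],
  ],
)

```text
t: 9.35
position: [0.5669, 0.0488, 0.1462]
tcp_rot: [-2.335, -2.101, 0.003]
wrist_force: [0.2, 0.0, 0.6]
opening: 0.0853
gripper_force: 0.0
```

```bash
python3 -c "
from h import *
plan(.5685,.049,.0525,-6)"
```

```text
t 9.35 pos [0.5669 0.0488 0.1462] yaw -6.04 turn -0.0002 shift now [0.004 0.014 0.781] after turn [0.004 0.014 0.781] F [0.2 0.  0.6] op 0.0853 gf 0.0 dist 0.094
```

Emit:
play_rows(
  targets=[
    [[0.004,0.014,0.15],[0,0,0],1],
    [[0,0,0.2],[0,0,0],1],
    [[0,0,0.2],[0,0,0],1],
    [[0,0,0.15],[0,0,0],1],
    [[0,0,0.08],[0,0,0],1],
    [[0,0,0],[0,0,0],0.1],
    [[0,0,0],[0,0,0],0.1],
    [[0,0,0],[0,0,0],0.1],
  ],
)

```text
t: 10.15
position: [0.5697, 0.0497, 0.0551]
tcp_rot: [2.334, 2.1, 0.003]
wrist_force: [0.0, 0.2, -0.0]
opening: 0.0439
gripper_force: 0.0
```

Emit:
play_rows(
  targets=[
    [[0,0,0],[0,0,0],0.1],
    [[0,0,0],[0,0,0],0.1],
    [[0,0,0],[0,0,0],0.1],
    [[0,0,0],[0,0,0],0.1],
    [[0,0,0],[0,0,0],0.1],
    [[0,0,0],[0,0,0],0.1],
  ],
)

```text
t: 10.75
position: [0.5696, 0.0501, 0.055]
tcp_rot: [2.334, 2.101, 0.003]
wrist_force: [-0.7, -1.2, 5.7]
opening: 0.0288
gripper_force: 25.6
```

```bash
python3 -c "
from h import *
plan(.6009,-.2131,.12,4.3)"
```

```text
t 10.75 pos [0.5696 0.0501 0.055 ] yaw -6.01 turn -0.0573 shift now [-2.154  0.491 -0.541] after turn [-2.206  0.097 -0.542] F [-0.7 -1.2  5.7] op 0.0288 gf 25.6 dist 0.273
```

Emit:
play_rows(
  targets=[
    [[0,0,-0.1],[0,0,0],0.1],
    [[0,0,-0.2],[0,0,-0.0287],0.1],
    [[0,0,-0.2],[0,0,-0.0287],0.1],
    [[-0.15,0.007,-0.04],[0,0,0],0.1],
    [[-0.25,0.011,0],[0,0,0],0.1],
    [[-0.25,0.011,0],[0,0,0],0.1],
    [[-0.25,0.011,0],[0,0,0],0.1],
    [[-0.25,0.011,0],[0,0,0],0.1],
  ],
)

```text
t: 11.55
position: [0.5853, -0.0881, 0.1187]
tcp_rot: [-2.136, -2.304, -0.0]
wrist_force: [-0.4, -0.0, -0.4]
opening: 0.0288
gripper_force: 25.1
```

Emit:
play_rows(
  targets=[
    [[-0.25,0.011,0],[0,0,0],0.1],
    [[-0.25,0.011,0],[0,0,0],0.1],
    [[-0.25,0.011,0],[0,0,0],0.1],
    [[-0.2,0.011,0],[0,0,0],0.1],
    [[-0.1,0.006,0],[0,0,0],0.1],
    [[0,0,0],[0,0,0],0.1],
    [[0,0,0],[0,0,0],0.1],
  ],
)

```text
t: 12.25
position: [0.6008, -0.2114, 0.1183]
tcp_rot: [-2.136, -2.303, -0.001]
wrist_force: [-0.5, 1.0, -0.8]
opening: 0.0288
gripper_force: 25.1
```

```bash
python3 -c "
from h import *
plan(.6009,-.2131,.055,4.3)"
```

```text
t 12.25 pos [ 0.6008 -0.2114  0.1183] yaw 4.32 turn 0.0001 shift now [-0.014  0.     0.527] after turn [-0.014  0.     0.527] F [-0.5  1.  -0.8] op 0.0288 gf 25.1 dist 0.063
```

Emit:
play_rows(
  targets=[
    [[-0.014,0,0.1],[0,0,0],0.1],
    [[0,0,0.18],[0,0,0],0.1],
    [[0,0,0.15],[0,0,0],0.1],
    [[0,0,0.05],[0,0,0],0.1],
    [[0,0,0.025],[0,0,0],0.1],
    [[0,0,0.01],[0,0,0],0.1],
    [[0,0,0.01],[0,0,0],0.1],
    [[0,0,0],[0,0,0],0.1],
  ],
)

```text
t: 13.05
position: [0.6013, -0.2141, 0.0562]
tcp_rot: [2.135, 2.302, 0.001]
wrist_force: [-0.3, 0.7, -0.8]
opening: 0.0288
gripper_force: 25.1
```

Emit:
play_rows(
  targets=[
    [[0,0,0.008],[0,0,0],0.1],
    [[0,0,0],[0,0,0],0.1],
  ],
)

```text
t: 13.25
position: [0.6013, -0.2142, 0.0551]
tcp_rot: [2.136, 2.302, 0.001]
wrist_force: [0.9, 0.3, 0.5]
opening: 0.0286
gripper_force: 25.2
```

Emit:
play_rows(
  targets=[
    [[0,0,0.008],[0,0,0],0.1],
    [[0,0,0],[0,0,0],0.1],
  ],
)

```text
t: 13.45
position: [0.6013, -0.2143, 0.055]
tcp_rot: [2.135, 2.302, 0.001]
wrist_force: [-1.8, -0.0, 5.0]
opening: 0.0286
gripper_force: 25.7
```

Emit:
play_rows(
  targets=[
    [[0,0,0],[0,0,0],0.6],
    [[0,0,0],[0,0,0],0.8],
    [[0,0,0],[0,0,0],0.8],
    [[0,0,-0.1],[0,0,0],0.8],
    [[0,0,-0.3],[0,0,0],0.8],
    [[0,0,-0.4],[0,0,0],0.8],
    [[0,0,-0.2],[0,0,0],0.8],
    [[0,0,0],[0,0,0],0.8],
  ],
)

```text
t: 14.25
position: [0.6028, -0.2148, 0.1808]
tcp_rot: [2.13, 2.296, 0.006]
wrist_force: [1.2, 0.4, 0.1]
opening: 0.0684
gripper_force: 0.0
```

```bash
python3 -c "
from h import *
plan(.6077,-.0503,.10,-6)"
```

```text
t 14.25 pos [ 0.6028 -0.2148  0.1808] yaw 4.31 turn 0.0573 shift now [1.367 0.137 0.668] after turn [ 1.371 -0.109  0.666] F [1.2 0.4 0.1] op 0.0684 gf 0.0 dist 0.183
```

Run:
```python
from h import *
from plant import env
import pickle
d={n:env.read_camera(n) for n in("top","side")};pickle.dump(d,open("cam1.pkl","wb"))
u=lambda m:(m*255).astype(np.uint8)
for n,bx in(("top",((222,160,255,198),(262,160,298,200),(270,145,300,174),(225,145,256,170))),("side",((235,180,285,212),(245,210,290,235),(275,205,306,232),(270,175,295,210)))):
    T=d[n];h=cv2.cvtColor(T["color"],cv2.COLOR_RGB2HSV);H,S,V=[h[:,:,i].astype(int) for i in range(3)]
    red=u(((H<8)|(H>172))&(S>130));blu=u((H>98)&(H<125)&(S>120))
    for m,b,z,l in((red,bx[0],.003,"red"),(blu,bx[1],.003,"blue"),(u(V<90),bx[2],.009,"wheel"),(u(V<90),bx[3],.023,"die")): print(n,l,*rect(T,b,m,z))
    t=d[n]["color"];cv2.imwrite(f"pics/{n}1.png",cv2.resize(t[120:270,200:420] if n=="top" else t[140:290,230:420],None,fx=3,fy=3)[:,:,::-1])
```

```text
top red ((570.1592407226562, 53.07769012451172), (48.311126708984375, 51.12150192260742), 88.63409423828125) [570.35199789  52.96653264] 413
top blue ((560.8223266601562, -42.321258544921875), (50.89393615722656, 51.19309616088867), 88.5208969116211) [560.2380859  -42.18351853] 411
top wheel ((607.47900390625, -50.38768768310547), (41.673213958740234, 39.805152893066406), 88.62494659423828) [610.80147433 -50.73612214] 240
top die ((616.8404541015625, 46.49908447265625), (45.19120788574219, 24.729700088500977), 69.947998046875) [616.2734983   46.26716509] 196
side red ((567.7241821289062, 47.389854431152344), (48.98530960083008, 50.836692810058594), 71.66217803955078) [568.40189337  48.07595687] 226
side blue ((558.6146850585938, -45.69376754760742), (49.63792037963867, 51.893341064453125), 71.52374267578125) [558.150395   -46.63194623] 289
side wheel ((602.8303833007812, -60.3600959777832), (44.88658142089844, 43.27587127685547), 61.83546829223633) [603.11545482 -61.85322553] 172
side die ((609.1146240234375, 30.75371551513672), (70.03326416015625, 27.640005111694336), 71.79563903808594) [611.96279209  29.49744979] 160
```

View pics/top1.png

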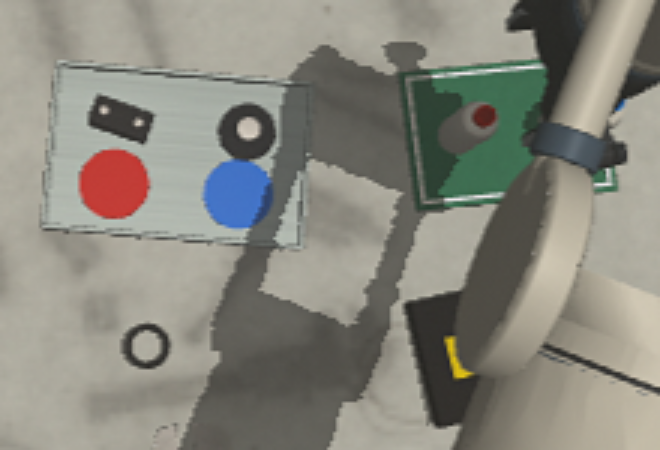

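Emit:
play_rows(
  targets=[
    [[0,0,0],[0,0,-0.0475],0.6],
    [[0,0,0],[0,0,-0.0475],0.6],
    [[0,0,0],[0,0,-0.0475],0.5],
    [[0,0,0],[0,0,-0.0475],0.5],
    [[0,0,0],[0,0,-0.0475],0.5],
    [[0,0,0],[0,0,-0.0475],0.5],
    [[0,0,0],[0,0,-0.0475],0.5],
    [[0,0,0],[0,0,-0.0475],0.5],
  ],
)

```text
t: 15.15
position: [0.6, -0.2136, 0.1707]
tcp_rot: [-0.462, -3.103, -0.002]
wrist_force: [-0.6, -0.5, -0.0]
opening: 0.0428
gripper_force: 0.0
```

Emit:
play_rows(
  targets=[
    [[0,0,0],[0,0,-0.0475],0.5],
    [[0,0,0],[0,0,-0.0155],0.5],
    [[0,0,0],[0,0,0],0.5],
  ],
)

```text
t: 15.45
position: [0.6001, -0.2137, 0.171]
tcp_rot: [-0.162, -3.134, -0.002]
wrist_force: [1.0, 0.4, -0.9]
opening: 0.0429
gripper_force: 0.0
```

```bash
python3 -c "
from h import *
plan(.6070,-.0525,.10,84)
import pickle
d=pickle.load(open('cam1.pkl','rb'))
print(ray(d['top'],(361.7,157.8),.100))"
```

```text
t 15.45 pos [ 0.6001 -0.2137  0.171 ] yaw 84.06 turn 0.0004 shift now [0.08  1.341 0.593] after turn [0.081 1.341 0.593] F [ 1.   0.4 -0.9] op 0.0429 gf 0.0 dist 0.176
[ 0.59873869 -0.2090358 ]
```

Emit:
play_rows(
  targets=[
    [[0.016,0.26,0.08],[0,0,0],0.5],
    [[0.016,0.27,0.1],[0,0,0],0.5],
    [[0.016,0.27,0.1],[0,0,0],0.5],
    [[0.016,0.27,0.1],[0,0,0],0.5],
    [[0.016,0.27,0.1],[0,0,0],0.5],
    [[0,0,0.1],[0,0,0],0.5],
    [[0,0,0],[0,0,0],0.5],
    [[0,0,0],[0,0,0],0.5],
  ],
)

```text
t: 16.25
position: [0.6076, -0.0538, 0.103]
tcp_rot: [-0.165, -3.136, 0.001]
wrist_force: [-0.2, 0.4, 0.3]
opening: 0.0424
gripper_force: 0.0
```

```bash
python3 -c "
from h import *
from plant import env
plan(.6070,-.0525,.0235,84)
c=env.read_camera('side');cv2.imwrite('pics/s2.png',cv2.resize(c['color'][140:250,220:360],None,fx=4,fy=4)[:,:,::-1])"
```

```text
t 16.25 pos [ 0.6076 -0.0538  0.103 ] yaw 83.97 turn -0.0001 shift now [0.005 0.01  0.663] after turn [0.005 0.011 0.663] F [-0.2  0.4  0.3] op 0.0424 gf 0.0 dist 0.08
```

View pics/s2.png

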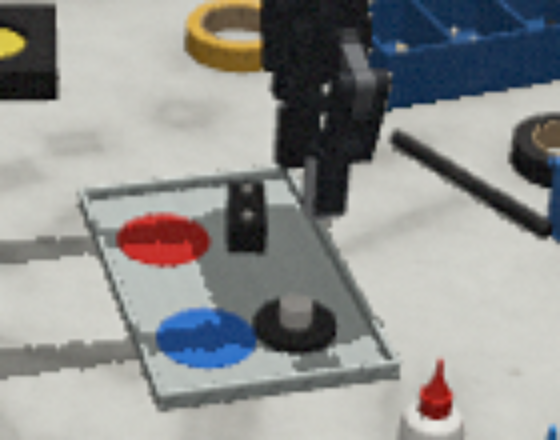

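Emit:
play_rows(
  targets=[
    [[0.005,0.01,0.15],[0,0,0],0.5],
    [[0,0,0.2],[0,0,0],0.5],
    [[0,0,0.18],[0,0,0],0.5],
    [[0,0,0.08],[0,0,0],0.5],
    [[0,0,0.04],[0,0,0],0.5],
    [[0,0,0],[0,0,0],0.5],
    [[0,0,0],[0,0,0],0.5],
  ],
)

```text
t: 17.0
position: [0.6084, -0.0522, 0.0273]
tcp_rot: [0.164, 3.135, -0.0]
wrist_force: [-0.3, -0.4, -0.6]
opening: 0.0424
gripper_force: 0.0
```

Emit:
play_rows(
  targets=[
    [[0,0,0],[0,0,0],0.05],
    [[0,0,0],[0,0,0],0.05],
    [[0,0,0],[0,0,0],0.05],
    [[0,0,0],[0,0,0],0.05],
    [[0,0,0],[0,0,0],0.05],
    [[0,0,0],[0,0,0],0.05],
    [[0,0,0],[0,0,0],0.05],
    [[0,0,0],[0,0,0],0.05],
  ],
  squeeze=40,
)

```text
t: 17.8
position: [0.6082, -0.0519, 0.0271]
tcp_rot: [0.163, 3.135, -0.0]
wrist_force: [-0.9, -1.0, 5.1]
opening: 0.0148
gripper_force: 39.1
```

Emit:
play_rows(
  targets=[
    [[0,0,-0.1],[0,0,0],0.05],
    [[0,0,-0.2],[0,0,0],0.05],
    [[0,0,-0.25],[0,0,0],0.05],
    [[0,0,-0.25],[0,0,0],0.05],
    [[0,0,-0.1],[0,0,0],0.05],
    [[0,0,0],[0,0,0],0.05],
  ],
)

```text
t: 18.4
position: [0.6086, -0.0519, 0.1364]
tcp_rot: [0.163, 3.133, -0.001]
wrist_force: [-0.5, -0.8, -1.1]
opening: 0.0154
gripper_force: 39.0
```

```bash
python3 -c "
from h import *
from plant import env
plan(.5300,.2860,.14,84)
s=env.sense();p=s['position'];c=env.read_camera('side');print(c['color'].shape)
q=proj(c,p);print(q)
u,v=q.astype(int);u0,v0=u-45,v-25;cv2.imwrite('pics/s3.png',cv2.resize(c['color'][v0:v0+70,u0:u0+90],None,fx=6,fy=6,interpolation=cv2.INTER_CUBIC)[:,:,::-1])
for dz in(-.011,-.0235+.0,):print(dz,[ ((proj(c,p+[0,dy,dz])-[u0,v0])*6).round() for dy in(-.0225,0,.0225)])
"
```

```text
t 18.4 pos [ 0.6086 -0.0519  0.1364] yaw 84.05 turn 0.0003 shift now [ 0.943  2.733 -0.035] after turn [ 0.945  2.732 -0.035] F [-0.5 -0.8 -1.1] op 0.0154 gf 39.0 dist 0.347
(384, 512, 3)
[297.70677079 167.60856371]
-0.011 [array([300., 215.]), array([272., 182.]), array([246., 150.])]
-0.0235 [array([297., 247.]), array([270., 214.]), array([243., 181.])]
```

View pics/s3.png

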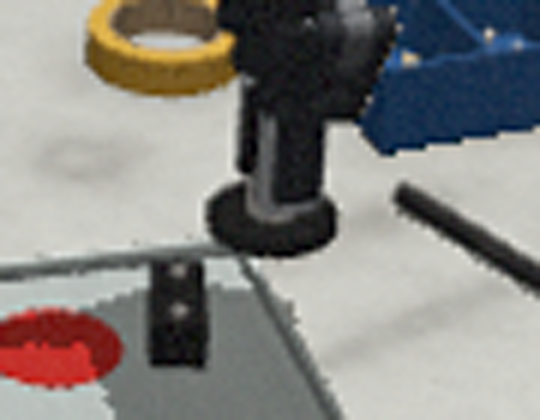

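```bash
cat > fit.py <<'E'
from h import *
import pickle
from scipy.optimize import minimize
d=pickle.load(open("cam0.pkl","rb"))
def sil(c,x,y,a,shape,ups=4):
    R=np.array([[np.cos(a),-np.sin(a)],[np.sin(a),np.cos(a)]]);P=[]
    for z in(0,.022):
        for s in((1,1),(1,-1),(-1,-1),(-1,1)):
            P.append(proj(c,[*(np.array([x,y])+R@(np.array(s)*.0475)),z]))
    hull=cv2.convexHull(np.array(P,np.float32))[:,0]
    im=np.zeros((shape[0]*ups,shape[1]*ups),np.uint8)
    cv2.fillConvexPoly(im,np.round((hull+.5)*ups*16-8).astype(np.int32),255,shift=4)
    return cv2.resize(im,shape[::-1],interpolation=cv2.INTER_AREA)/255.
for nm,x0,bx in(("round",(.530,.287,np.radians(-17)),{"top":(95,165,170,235),"side":(185,132,245,172)}),("slot",(.435,-.222,np.radians(10.7)),{"top":(325,203,395,270),"side":(200,255,288,328)})):
    for n in("top","side"):
        c=d[n];h=cv2.cvtColor(c["color"],cv2.COLOR_RGB2HSV).astype(int);V=h[:,:,2]
        m=((V<95)|((h[:,:,0]>18)&(h[:,:,0]<35)&(h[:,:,1]>140))).astype(float);x,y,X,Y=bx[n]
        f=lambda p:np.abs(sil(c,p[0]/1e3,p[1]/1e3,p[2]/50,m.shape)[y:Y,x:X]-m[y:Y,x:X]).sum()
        r=min((minimize(f,[x0[0]*1e3+dx,x0[1]*1e3+dy,x0[2]*50],method="Nelder-Mead",options=dict(initial_simplex=None,xatol=.05,fatol=.1)) for dx in(-3,3) for dy in(-3,3)),key=lambda r:r.fun)
        print(nm,n,r.x[:2],np.degrees(r.x[2]/50),r.fun,m[y:Y,x:X].sum())
E
python3 fit.py
```

```text
round top [531.13791883 288.511703  ] -17.314317504564467 56.12941176470588 1918.0
round side [530.10253824 286.04166691] -17.552421947437193 50.12156862745098 860.0
slot top [ 435.21403821 -221.26426223] 10.423052620327343 47.196078431372555 1923.0
slot side [ 433.84315043 -224.91464367] 10.891329659534282 106.5921568627451 2668.0
```

Emit:
play_rows(
  targets=[
    [[0.05,0.15,0],[0,0,0],0.05],
    [[0.09,0.26,0],[0,0,0],0.05],
    [[0.09,0.26,0],[0,0,0],0.05],
    [[0.09,0.26,0],[0,0,0],0.05],
    [[0.09,0.26,0],[0,0,0],0.05],
    [[0.09,0.26,0],[0,0,0],0.05],
    [[0.09,0.26,0],[0,0,0],0.05],
    [[0.09,0.26,0],[0,0,0],0.05],
  ],
)

```text
t: 19.25
position: [0.5489, 0.1937, 0.1312]
tcp_rot: [-0.162, -3.133, 0.001]
wrist_force: [1.0, 0.1, -1.1]
opening: 0.0148
gripper_force: 39.1
```

Emit:
play_rows(
  targets=[
    [[0.09,0.26,0],[0,0,0],0.05],
    [[0.08,0.25,0.1],[0,0,0],0.05],
    [[0.06,0.18,0.2],[0,0,0],0.05],
    [[0.03,0.08,0.2],[0,0,0],0.05],
    [[0,0,0],[0,0,0],0.05],
    [[0,0,0],[0,0,0],0.05],
  ],
)

```text
t: 19.85
position: [0.5281, 0.2867, 0.072]
tcp_rot: [-0.162, -3.134, 0.003]
wrist_force: [0.4, 0.0, 0.1]
opening: 0.0148
gripper_force: 39.1
```

```bash
python3 -c "
from h import *
plan(.5306,.2873,.045,84)
"
```

```text
t 19.85 pos [0.5281 0.2867 0.072 ] yaw 84.1 turn 0.0005 shift now [-0.021  0.007  0.225] after turn [-0.021  0.007  0.225] F [0.4 0.  0.1] op 0.0148 gf 39.1 dist 0.027
```

Emit:
play_rows(
  targets=[
    [[-0.025,0.007,0],[0,0,0],0.05],
    [[0,0,0.1],[0,0,0],0.05],
    [[0,0,0.08],[0,0,0],0.05],
    [[0,0,0.04],[0,0,0],0.05],
    [[0,0,0],[0,0,0],0.05],
    [[0,0,0],[0,0,0],0.05],
  ],
)

```text
t: 20.45
position: [0.5325, 0.2873, 0.0472]
tcp_rot: [-0.163, -3.137, 0.0]
wrist_force: [0.2, -0.4, -0.9]
opening: 0.0149
gripper_force: 39.1
```

Emit:
play_rows(
  targets=[
    [[0,0,0.02],[0,0,0],0.05],
    [[0,0,0.02],[0,0,0],0.05],
    [[0,0,0],[0,0,0],0.05],
  ],
)

```text
t: 20.75
position: [0.5324, 0.2874, 0.0423]
tcp_rot: [-0.163, -3.137, 0.0]
wrist_force: [-0.3, 0.1, -0.4]
opening: 0.0144
gripper_force: 39.1
```

Emit:
play_rows(
  targets=[
    [[0.01,0,0.02],[0,0,0],0.05],
    [[0,0,0.01],[0,0,0],0.05],
    [[0,0,0],[0,0,0],0.05],
  ],
)

```text
t: 21.05
position: [0.5311, 0.2875, 0.0387]
tcp_rot: [-0.163, -3.137, 0.0]
wrist_force: [-0.8, -0.4, -0.8]
opening: 0.0145
gripper_force: 39.1
```

Emit:
play_rows(
  targets=[
    [[0,0,0.01],[0,0,0],0.05],
    [[0,0,0],[0,0,0],0.05],
  ],
)

```text
t: 21.25
position: [0.5314, 0.2877, 0.0382]
tcp_rot: [0.163, 3.137, 0.0]
wrist_force: [-0.9, -0.1, 1.0]
opening: 0.0148
gripper_force: 39.3
```

```bash
python3 -c "
from h import *
from plant import env
plan(.5306,.2873,.038,84)
c=env.read_camera('side');cv2.imwrite('pics/s4.png',cv2.resize(c['color'][115:180,175:260],None,fx=7,fy=7,interpolation=cv2.INTER_CUBIC)[:,:,::-1])
"
```

```text
t 21.25 pos [0.5314 0.2877 0.0382] yaw 84.05 turn 0.0003 shift now [ 0.006 -0.004  0.002] after turn [ 0.006 -0.004  0.002] F [-0.9 -0.1  1. ] op 0.0148 gf 39.3 dist 0.001
```

View pics/s4.png

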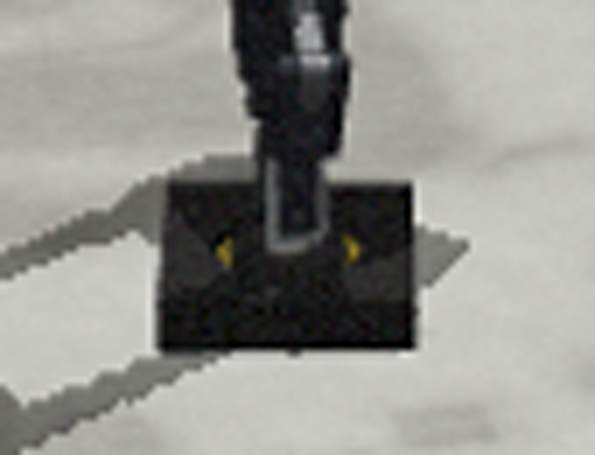

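Emit:
play_rows(
  targets=[
    [[0,0,0.012],[0,0,0],0.05],
    [[0,0,0],[0,0,0],0.05],
    [[0,0,0],[0,0,0],0.05],
  ],
)

```text
t: 21.6
position: [0.5315, 0.2877, 0.0381]
tcp_rot: [0.163, 3.137, 0.001]
wrist_force: [-4.3, -1.5, 8.4]
opening: 0.0146
gripper_force: 40.0
```

Emit:
play_rows(
  targets=[
    [[0,0,0],[0,0,0],0.5],
    [[0,0,0],[0,0,0],0.5],
    [[0,0,0],[0,0,0],0.5],
    [[0,0,-0.1],[0,0,0],0.5],
    [[0,0,-0.3],[0,0,0],0.5],
    [[0,0,-0.3],[0,0,0],0.5],
    [[0,0,0],[0,0,0],0.5],
  ],
)

```text
t: 22.3
position: [0.534, 0.2889, 0.1284]
tcp_rot: [0.163, 3.127, 0.009]
wrist_force: [0.5, 1.2, 0.6]
opening: 0.0426
gripper_force: 0.0
```

```bash
python3 -c "
from h import *
plan(.616,.0445,.11,-20)
"
```

```text
t 22.3 pos [0.534  0.2889 0.1284] yaw 84.05 turn -0.4219 shift now [-0.889 -1.956  0.15 ] after turn [ 1.681 -1.339  0.128] F [0.5 1.2 0.6] op 0.0426 gf 0.0 dist 0.258
```

Emit:
play_rows(
  targets=[
    [[0,0,0],[0,0,0.0475],0.6],
    [[0,0,0],[0,0,0.0475],0.6],
    [[0,0,0],[0,0,0.0475],0.6],
    [[0,0,0],[0,0,0.0475],0.6],
    [[0,0,0],[0,0,0.0475],0.6],
    [[0,0,0],[0,0,0.0475],0.6],
    [[0,0,0],[0,0,0.0475],0.6],
    [[0,0,0],[0,0,0.0475],0.6],
  ],
)

```text
t: 23.1
position: [0.5313, 0.2876, 0.1205]
tcp_rot: [-1.906, -2.497, -0.0]
wrist_force: [-0.1, 0.1, 0.2]
opening: 0.0514
gripper_force: 0.0
```

Emit:
play_rows(
  targets=[
    [[0,0,0],[0,0,0.0475],0.6],
    [[0,0,0],[0,0,0.0475],0.6],
    [[0,0,0],[0,0,0.0475],0.6],
    [[0,0,0],[0,0,0.0475],0.6],
    [[-0.25,0.2,0],[0,0,0.008],0.6],
    [[-0.25,0.2,0],[0,0,0],0.6],
    [[-0.25,0.2,0],[0,0,0],0.6],
    [[-0.25,0.2,0],[0,0,0],0.6],
  ],
)

```text
t: 23.9
position: [0.5817, 0.141, 0.1207]
tcp_rot: [2.573, 1.803, 0.0]
wrist_force: [0.2, 0.2, 0.2]
opening: 0.0513
gripper_force: 0.0
```

Emit:
play_rows(
  targets=[
    [[-0.25,0.2,0],[0,0,0],0.6],
    [[-0.25,0.2,0],[0,0,0],0.6],
    [[-0.1,0.08,0],[0,0,0],0.6],
    [[0,0,0],[0,0,0],0.6],
    [[0,0,0],[0,0,0],0.6],
  ],
)

```text
t: 24.4
position: [0.6107, 0.0556, 0.1204]
tcp_rot: [-2.573, -1.801, -0.0]
wrist_force: [-0.9, 0.2, -0.5]
opening: 0.0514
gripper_force: 0.0
```

```bash
python3 -c "
from h import *
from plant import env
plan(.6165,.0445,.0255,-20)
"
```

```text
t 24.4 pos [0.6107 0.0556 0.1204] yaw -20.0 turn 0.0 shift now [-0.071  0.077  0.791] after turn [-0.071  0.077  0.791] F [-0.9  0.2 -0.5] op 0.0514 gf 0.0 dist 0.096
```

Emit:
play_rows(
  targets=[
    [[-0.071,0.077,0.1],[0,0,0],0.6],
    [[0,0,0.2],[0,0,0],0.6],
    [[0,0,0.2],[0,0,0],0.6],
    [[0,0,0.15],[0,0,0],0.6],
    [[0,0,0.1],[0,0,0],0.6],
    [[0,0,0.05],[0,0,0],0.6],
    [[0,0,0],[0,0,0],0.6],
    [[0,0,0],[0,0,0],0.6],
  ],
)

```text
t: 25.2
position: [0.6173, 0.044, 0.0253]
tcp_rot: [2.572, 1.802, 0.002]
wrist_force: [-0.7, -0.1, -0.4]
opening: 0.0513
gripper_force: 0.0
```

Emit:
play_rows(
  targets=[
    [[0,0,0],[0,0,0],0.1],
    [[0,0,0],[0,0,0],0.1],
    [[0,0,0],[0,0,0],0.1],
    [[0,0,0],[0,0,0],0.1],
    [[0,0,0],[0,0,0],0.1],
    [[0,0,0],[0,0,0],0.1],
    [[0,0,0],[0,0,0],0.1],
    [[0,0,0],[0,0,0],0.1],
  ],
  squeeze=60,
)

```text
t: 26.0
position: [0.6175, 0.0438, 0.0258]
tcp_rot: [2.572, 1.801, 0.003]
wrist_force: [-0.3, 0.6, 6.6]
opening: 0.0199
gripper_force: 60.5
```

```bash
python3 -c "
from h import *
plan(.6165,.0445,.0245,-20)
"
```

```text
t 26.0 pos [0.6175 0.0438 0.0258] yaw -19.99 turn 0.0001 shift now [ 0.003 -0.01   0.011] after turn [ 0.003 -0.01   0.011] F [-0.3  0.6  6.6] op 0.0199 gf 60.5 dist 0.002
```

Emit:
play_rows(
  targets=[
    [[0,0,-0.1],[0,0,0],0.1],
    [[0,0,-0.2],[0,0,0],0.1],
    [[0,0,-0.2],[0,0,0],0.1],
    [[0,0,-0.2],[0,0,-0.0426],0.1],
    [[0,0,-0.1],[0,0,-0.0426],0.1],
    [[0,0,0],[0,0,-0.0426],0.1],
    [[0,0,0],[0,0,-0.0426],0.1],
    [[0,0,0],[0,0,0],0.1],
  ],
)

```text
t: 26.8
position: [0.6164, 0.0438, 0.1203]
tcp_rot: [-2.003, -2.419, 0.001]
wrist_force: [-0.2, -0.4, -1.2]
opening: 0.0201
gripper_force: 59.7
```

```bash
python3 -c "
from h import *
from plant import env
plan(.4345,-.2231,.075,10.65)
p=env.sense()['position']
for n in ('top','side'):
    c=env.read_camera(n);q=proj(c,p-[0,0,.0115]);u0,v0=(q-[45,35]).astype(int);cv2.imwrite(f'pics/d_{n}.png',cv2.resize(c['color'][v0:v0+75,u0:u0+90],None,fx=6,fy=6,interpolation=cv2.INTER_CUBIC)[:,:,::-1]);print(n,(q-[u0,v0])*6)
"
```

```text
t 26.8 pos [0.6164 0.0438 0.1203] yaw 10.75 turn 0.0005 shift now [-1.902 -1.904  0.379] after turn [-1.906 -1.9    0.379] F [-0.2 -0.4 -1.2] op 0.0201 gf 59.7 dist 0.326
top [273.24480998 211.57478879]
side [273.13438574 215.66613328]
```

View pics/d_side.png

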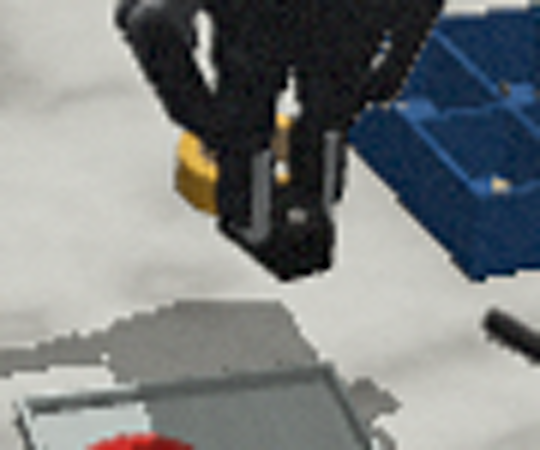

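Emit:
play_rows(
  targets=[
    [[-0.1,-0.1,0],[0,0,0],0.1],
    [[-0.18,-0.18,0],[0,0,0],0.1],
    [[-0.18,-0.18,0],[0,0,0],0.1],
    [[-0.18,-0.18,0],[0,0,0],0.1],
    [[-0.18,-0.18,0],[0,0,0],0.1],
    [[-0.18,-0.18,0],[0,0,0],0.1],
    [[-0.18,-0.18,0],[0,0,0],0.1],
    [[-0.18,-0.18,0],[0,0,0],0.1],
  ],
)

```text
t: 27.7
position: [0.4856, -0.1477, 0.1203]
tcp_rot: [-2.009, -2.415, 0.0]
wrist_force: [0.1, -1.2, -1.6]
opening: 0.02
gripper_force: 59.7
```

Emit:
play_rows(
  targets=[
    [[-0.18,-0.18,0],[0,0,0],0.1],
    [[-0.18,-0.18,0],[0,0,0],0.1],
    [[-0.12,-0.12,0.1],[0,0,0],0.1],
    [[-0.06,-0.06,0.18],[0,0,0],0.1],
    [[0,0,0.1],[0,0,0],0.1],
    [[0,0,0],[0,0,0],0.1],
    [[0,0,0],[0,0,0],0.1],
  ],
)

```text
t: 28.4
position: [0.4353, -0.2219, 0.075]
tcp_rot: [-2.005, -2.418, -0.0]
wrist_force: [0.5, 0.4, -1.2]
opening: 0.0199
gripper_force: 59.7
```

```bash
python3 -c "
from h import *
from plant import env
plan(.4345,-.2231,.045,10.65)
c=env.read_camera('side');p=env.sense()['position'];u0,v0=195,235;cv2.imwrite('pics/s5.png',cv2.resize(c['color'][v0:v0+95,u0:u0+100],None,fx=6,fy=6,interpolation=cv2.INTER_CUBIC)[:,:,::-1])
a=np.radians(10.65);R=np.array([[np.cos(a),-np.sin(a)],[np.sin(a),np.cos(a)]])
for s in((-11,-23),(11,-23)):
  for z in(-.0228,-.0028): print(s,z,((proj(c,p+[*(R@np.array(s)/1e3),z])-[u0,v0])*6).round())
"
```

```text
t 28.4 pos [ 0.4353 -0.2219  0.075 ] yaw 10.67 turn 0.0001 shift now [-0.009 -0.008  0.25 ] after turn [-0.009 -0.008  0.25 ] F [ 0.5  0.4 -1.2] op 0.0199 gf 59.7 dist 0.03
(-11, -23) -0.0228 [291. 289.]
(-11, -23) -0.0028 [291. 236.]
(11, -23) -0.0228 [359. 262.]
(11, -23) -0.0028 [360. 210.]
```

View pics/s5.png

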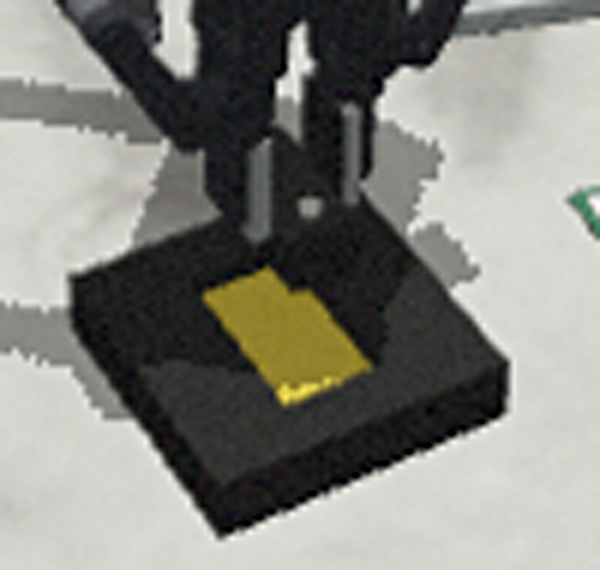

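Emit:
play_rows(
  targets=[
    [[-0.009,-0.008,0.1],[0,0,0],0.1],
    [[0,0,0.1],[0,0,0],0.1],
    [[0,0,0.06],[0,0,0],0.1],
    [[0,0,0.03],[0,0,0],0.1],
    [[0,0,0],[0,0,0],0.1],
    [[0,0,0],[0,0,0],0.1],
  ],
)

```text
t: 29.05
position: [0.4343, -0.2238, 0.0401]
tcp_rot: [2.005, 2.418, 0.0]
wrist_force: [-0.6, 0.1, -1.1]
opening: 0.0205
gripper_force: 59.7
```

Emit:
play_rows(
  targets=[
    [[0,0,0.01],[0,0,0],0.1],
    [[0,0,0.01],[0,0,0],0.1],
    [[0,0,0],[0,0,0],0.1],
  ],
)

```text
t: 29.35
position: [0.4342, -0.2238, 0.0376]
tcp_rot: [2.005, 2.418, 0.0]
wrist_force: [-0.3, 0.6, -1.3]
opening: 0.0199
gripper_force: 59.7
```

Emit:
play_rows(
  targets=[
    [[0,0,0.01],[0,0,0],0.1],
    [[0,0,0.005],[0,0,0],0.1],
    [[0,0,0],[0,0,0],0.1],
  ],
)

```text
t: 29.65
position: [0.4343, -0.2239, 0.0367]
tcp_rot: [2.005, 2.418, 0.0]
wrist_force: [-2.6, 1.4, 4.5]
opening: 0.0197
gripper_force: 60.5
```

Emit:
play_rows(
  targets=[
    [[0,0,0.01],[0,0,0],0.1],
    [[0,0,0],[0,0,0],0.1],
    [[0,0,0],[0,0,0],0.1],
  ],
)

```text
t: 29.95
position: [0.4344, -0.2239, 0.0367]
tcp_rot: [2.004, 2.418, 0.0]
wrist_force: [-5.1, 3.6, 11.8]
opening: 0.0196
gripper_force: 61.3
```

Emit:
play_rows(
  targets=[
    [[0,0,-0.005],[0,0,0],0.45],
    [[0,0,0],[0,0,0],0.45],
    [[0,0,0],[0,0,0],0.45],
    [[0,0,-0.1],[0,0,0],0.6],
    [[0,0,-0.3],[0,0,0],0.8],
    [[0,0,-0.4],[0,0,0],0.8],
    [[0,0,-0.2],[0,0,0.0353],0.8],
    [[0,0,0],[0,0,0],0.8],
  ],
)

```text
t: 30.75
position: [0.4361, -0.2249, 0.1612]
tcp_rot: [2.132, 2.294, 0.003]
wrist_force: [-0.1, -0.0, -0.8]
opening: 0.0685
gripper_force: 0.0
```

Run:
```python
from h import *
from plant import env
plan(.6013,-.2143,.16,4.3)
import pickle
d={n:env.read_camera(n) for n in("top","side")};pickle.dump(d,open("cam2.pkl","wb"))
a=d["side"]["color"];b=d["top"]["color"]
f=lambda i:cv2.resize(i,(390,300),interpolation=cv2.INTER_CUBIC)
cv2.imwrite("pics/m2.png",np.vstack([np.hstack([f(a[235:325,190:307]),f(a[120:180,178:256])]),np.hstack([f(b[165:235,90:181]),f(b[200:270,320:411])])])[:,:,::-1])
```

```text
t 30.75 pos [ 0.4361 -0.2249  0.1612] yaw 4.19 turn -0.0006 shift now [-0.013  1.38   0.021] after turn [-0.015  1.379  0.021] F [-0.1 -0.  -0.8] op 0.0685 gf 0.0 dist 0.166
```

View pics/m2.png

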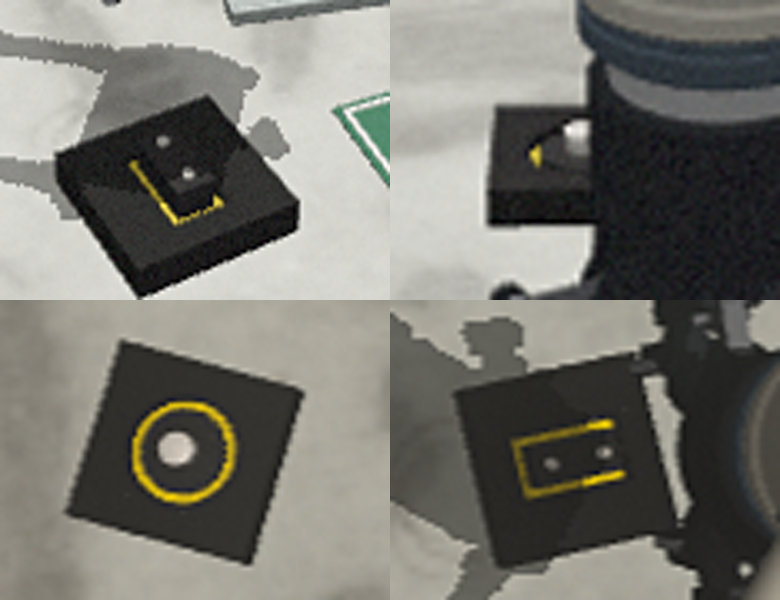

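Emit:
play_rows(
  targets=[
    [[0,0.2,0],[0,0,0],0.8],
    [[0,0.32,0],[0,0,0],0.8],
    [[0,0.32,0],[0,0,0],0.8],
    [[0,0.32,0],[0,0,0],0.8],
    [[0,0.2,0],[0,0,0],0.8],
    [[0,0,0],[0,0,0],0.8],
    [[0,0,0],[0,0,0],0.8],
  ],
)

```text
t: 31.55
position: [0.5961, -0.211, 0.1527]
tcp_rot: [-2.132, -2.302, 0.003]
wrist_force: [0.0, 0.5, -0.5]
opening: 0.0681
gripper_force: 0.0
```

Run:
```python
from h import *
import pickle
plan(.6013,-.2143,.0525,4.3)
d=pickle.load(open("cam2.pkl","rb"))
T=d["top"];h=cv2.cvtColor(T["color"],cv2.COLOR_RGB2HSV).astype(int)
m=((h[:,:,1]<60)&(h[:,:,2]>140)).astype(np.uint8)*255
print("hub top (robot .5314,.2877)",rect(T,(120,188,145,212),m,.032))
mm=((h[:,:,2]>95)&(h[:,:,1]<60)).astype(np.uint8)*255
print("screws (robot .4344,-.2239)",rect(T,(345,228,375,245),mm,.036))
S=d["side"];h=cv2.cvtColor(S["color"],cv2.COLOR_RGB2HSV).astype(int);mm=((h[:,:,2]>95)&(h[:,:,1]<60)).astype(np.uint8)*255
print("screws side",rect(S,(232,270,256,292),mm,.036))
```

```text
t 31.55 pos [ 0.5961 -0.211   0.1527] yaw 4.4 turn 0.0005 shift now [-0.032  0.044  0.834] after turn [-0.032  0.044  0.834] F [ 0.   0.5 -0.5] op 0.0681 gf 0.0 dist 0.1
hub top (robot .5314,.2877) (((531.78466796875, 288.3021240234375), (15.463629722595215, 13.24549388885498), 88.51667785644531), array([531.4008792 , 288.17370187]), 47)
screws (robot .4344,-.2239) (((437.4134826660156, -235.73277282714844), (3.0693163871765137, 4.7855119705200195), 41.96049499511719), array([ 436.02890293, -226.5459153 ]), 9)
screws side (((436.1706848144531, -239.0709686279297), (7.24873685836792, 3.432988405227661), 71.27015686035156), array([ 433.65726288, -226.90261561]), 19)
```

Emit:
play_rows(
  targets=[
    [[-0.032,0.044,0.1],[0,0,0],0.8],
    [[0,0,0.2],[0,0,0],0.8],
    [[0,0,0.2],[0,0,0],0.8],
    [[0,0,0.2],[0,0,0],0.8],
    [[0,0,0.12],[0,0,0],0.8],
    [[0,0,0],[0,0,0],0.1],
    [[0,0,0],[0,0,0],0.1],
    [[0,0,0],[0,0,0],0.1],
  ],
  squeeze=25,
)

```text
t: 32.35
position: [0.6032, -0.2153, 0.0587]
tcp_rot: [2.134, 2.302, 0.001]
wrist_force: [0.6, 0.5, 0.6]
opening: 0.029
gripper_force: 25.1
```

Emit:
play_rows(
  targets=[
    [[0,0,0],[0,0,0],0.1],
    [[0,0,0],[0,0,0],0.1],
    [[0,0,0],[0,0,0],0.1],
    [[0,0,0],[0,0,0],0.1],
    [[0,0,0],[0,0,0],0.1],
  ],
)

```text
t: 32.85
position: [0.6032, -0.2152, 0.0584]
tcp_rot: [2.134, 2.302, 0.001]
wrist_force: [-0.8, -0.6, 5.7]
opening: 0.0291
gripper_force: 25.5
```

Run:
```python
from h import *
plan(.5695,.052,.12,-6)
```

```text
t 32.85 pos [ 0.6032 -0.2152  0.0584] yaw 4.33 turn 0.0574 shift now [ 2.241 -0.111 -0.517] after turn [ 2.184 -0.511 -0.517] F [-0.8 -0.6  5.7] op 0.0291 gf 25.5 dist 0.276
```

Emit:
play_rows(
  targets=[
    [[0,0,-0.1],[0,0,0],0.1],
    [[0,0,-0.2],[0,0,0.0287],0.1],
    [[0,0,-0.2],[0,0,0.0287],0.1],
    [[0.15,-0.035,-0.04],[0,0,0],0.1],
    [[0.25,-0.06,0],[0,0,0],0.1],
    [[0.25,-0.06,0],[0,0,0],0.1],
    [[0.25,-0.06,0],[0,0,0],0.1],
    [[0.25,-0.06,0],[0,0,0],0.1],
  ],
)

```text
t: 33.65
position: [0.583, -0.0718, 0.1206]
tcp_rot: [-2.331, -2.104, 0.001]
wrist_force: [0.6, 0.0, -1.2]
opening: 0.0291
gripper_force: 25.1
```

Emit:
play_rows(
  targets=[
    [[0.25,-0.06,0],[0,0,0],0.1],
    [[0.25,-0.06,0],[0,0,0],0.1],
    [[0.25,-0.06,0],[0,0,0],0.1],
    [[0.18,-0.04,0],[0,0,0],0.1],
    [[0.1,-0.02,0],[0,0,0],0.1],
    [[0,0,0],[0,0,0],0.1],
    [[0,0,0],[0,0,0],0.1],
  ],
)

```text
t: 34.35
position: [0.5682, 0.0515, 0.1212]
tcp_rot: [2.334, 2.103, -0.001]
wrist_force: [0.5, -0.6, -0.4]
opening: 0.0292
gripper_force: 25.1
```

Run:
```python
from h import *
plan(.5695,.052,.0585,-6)
```

```text
t 34.35 pos [0.5682 0.0515 0.1212] yaw -5.95 turn 0.0003 shift now [0.006 0.011 0.523] after turn [0.006 0.011 0.523] F [ 0.5 -0.6 -0.4] op 0.0292 gf 25.1 dist 0.063
```

Emit:
play_rows(
  targets=[
    [[0.006,0.008,0.1],[0,0,0],0.1],
    [[0,0,0.18],[0,0,0],0.1],
    [[0,0,0.13],[0,0,0],0.1],
    [[0,0,0.05],[0,0,0],0.1],
    [[0,0,0.03],[0,0,0],0.1],
    [[0,0,0.015],[0,0,0],0.1],
    [[0,0,0],[0,0,0],0.1],
    [[0,0,0],[0,0,0],0.1],
  ],
)

```text
t: 35.15
position: [0.5699, 0.0524, 0.0619]
tcp_rot: [2.334, 2.101, 0.002]
wrist_force: [-0.9, -0.2, -0.3]
opening: 0.0288
gripper_force: 25.1
```

Run:
```python
from h import *
from plant import env
plan(.5695,.052,.0585,-6)
c=env.read_camera('side');u0,v0=225,160;cv2.imwrite('pics/s6.png',cv2.resize(c['color'][v0:v0+70,u0:u0+85],None,fx=7,fy=7,interpolation=cv2.INTER_CUBIC)[:,:,::-1])
```

```text
t 35.15 pos [0.5699 0.0524 0.0619] yaw -6.0 turn 0.0 shift now [-0.004 -0.003  0.028] after turn [-0.004 -0.003  0.028] F [-0.9 -0.2 -0.3] op 0.0288 gf 25.1 dist 0.003
```

View pics/s6.png

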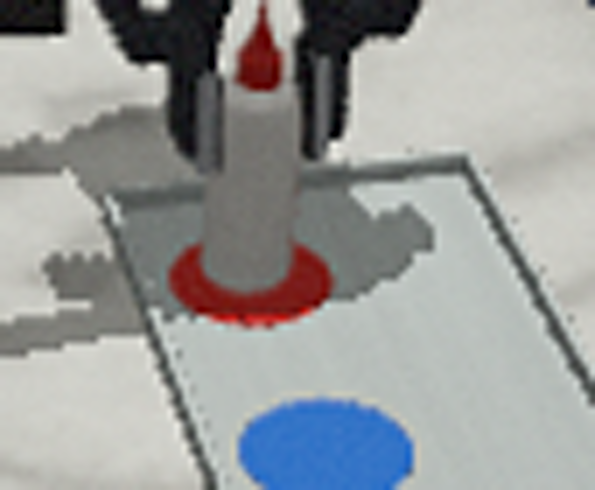

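Emit:
play_rows(
  targets=[
    [[-0.012,0.004,0.01],[0,0,0],0.1],
    [[0,0,0.012],[0,0,0],0.1],
    [[0,0,0],[0,0,0],0.1],
  ],
)

```text
t: 35.5
position: [0.5699, 0.0509, 0.0586]
tcp_rot: [2.334, 2.102, 0.001]
wrist_force: [-0.5, -0.5, -0.1]
opening: 0.0292
gripper_force: 25.0
```

Emit:
play_rows(
  targets=[
    [[0,0,0.008],[0,0,0],0.1],
    [[0,0,0],[0,0,0],0.1],
  ],
)

```text
t: 35.7
position: [0.57, 0.051, 0.0584]
tcp_rot: [2.334, 2.102, 0.001]
wrist_force: [-0.4, -0.3, 3.6]
opening: 0.0286
gripper_force: 25.6
```

Emit:
play_rows(
  targets=[
    [[0,0,0],[0,0,0],0.6],
    [[0,0,0],[0,0,0],0.8],
    [[0,0,0],[0,0,0],0.8],
    [[0,0,-0.1],[0,0,0],0.8],
    [[0,0,-0.3],[0,0,0],0.9],
    [[0,0,-0.4],[0,0,0],0.9],
    [[0,0,-0.2],[0,0,-0.0287],0.9],
    [[0,0,0],[0,0,-0.0287],0.9],
  ],
)

```text
t: 36.5
position: [0.5718, 0.051, 0.1845]
tcp_rot: [2.127, 2.302, 0.011]
wrist_force: [-0.0, 0.1, 0.7]
opening: 0.0765
gripper_force: 0.0
```

Run:
```python
from h import *
plan(.6075,-.2975,.175,4.3)
```

```text
t 36.5 pos [0.5718 0.051  0.1845] yaw 4.53 turn 0.0013 shift now [-2.918  0.066  0.082] after turn [-2.918  0.078  0.082] F [-0.   0.1  0.7] op 0.0765 gf 0.0 dist 0.35
```

Emit:
play_rows(
  targets=[
    [[-0.3,0.008,0],[0,0,0],0.9],
    [[-0.38,0.01,0],[0,0,0],0.9],
    [[-0.38,0.01,0],[0,0,0],0.9],
    [[-0.38,0.01,0],[0,0,0],0.9],
    [[-0.38,0.01,0],[0,0,0],0.9],
    [[-0.38,0.01,0],[0,0,0],0.9],
    [[-0.38,0.01,0],[0,0,0],0.9],
    [[-0.33,0.01,0],[0,0,0],0.9],
  ],
)

```text
t: 37.3
position: [0.6052, -0.299, 0.1782]
tcp_rot: [2.136, 2.302, -0.0]
wrist_force: [0.2, 0.3, 0.6]
opening: 0.0766
gripper_force: 0.0
```

Emit:
play_rows(
  targets=[
    [[0,0,0],[0,0,0],0.9],
    [[0,0,0],[0,0,0],0.9],
  ],
)

```text
t: 37.5
position: [0.6052, -0.2974, 0.1774]
tcp_rot: [-2.138, -2.301, -0.0]
wrist_force: [0.5, 1.2, 0.4]
opening: 0.0765
gripper_force: 0.0
```

Run:
```python
from h import *
plan(.6075,-.2975,.0735,4.3)
```

```text
t 37.5 pos [ 0.6052 -0.2974  0.1774] yaw 4.23 turn -0.0004 shift now [-0.003  0.019  0.866] after turn [-0.003  0.019  0.866] F [0.5 1.2 0.4] op 0.0765 gf 0.0 dist 0.104
```

Emit:
play_rows(
  targets=[
    [[0,0.019,0.1],[0,0,0],0.9],
    [[0,0,0.2],[0,0,0],0.9],
    [[0,0,0.2],[0,0,0],0.9],
    [[0,0,0.2],[0,0,0],0.9],
    [[0,0,0.12],[0,0,0],0.9],
    [[0,0,0.04],[0,0,0],0.9],
    [[0,0,0],[0,0,0],0.2],
    [[0,0,0],[0,0,0],0.2],
  ],
  squeeze=25,
)

```text
t: 38.3
position: [0.6084, -0.2964, 0.0758]
tcp_rot: [2.134, 2.303, 0.001]
wrist_force: [-0.1, -0.3, -0.3]
opening: 0.0493
gripper_force: 0.0
```

Emit:
play_rows(
  targets=[
    [[0,0,0],[0,0,0],0.2],
    [[0,0,0],[0,0,0],0.2],
    [[0,0,0],[0,0,0],0.2],
    [[0,0,0],[0,0,0],0.2],
    [[0,0,0],[0,0,0],0.2],
    [[0,0,0],[0,0,0],0.2],
  ],
)

```text
t: 38.9
position: [0.6084, -0.2969, 0.0762]
tcp_rot: [2.134, 2.301, 0.001]
wrist_force: [-1.2, 0.5, 5.4]
opening: 0.0368
gripper_force: 25.3
```

Run:
```python
from h import *
plan(.5605,-.0445,.14,-6)
```

```text
t 38.9 pos [ 0.6084 -0.2969  0.0762] yaw 4.32 turn 0.0573 shift now [ 2.127 -0.238 -0.536] after turn [ 2.049 -0.615 -0.537] F [-1.2  0.5  5.4] op 0.0368 gf 25.3 dist 0.265
```

Emit:
play_rows(
  targets=[
    [[0,0,-0.1],[0,0,0],0.2],
    [[0,0,-0.2],[0,0,0.0287],0.2],
    [[0,0,-0.2],[0,0,0.0287],0.2],
    [[0.15,-0.045,-0.04],[0,0,0],0.2],
    [[0.24,-0.072,0],[0,0,0],0.2],
    [[0.24,-0.072,0],[0,0,0],0.2],
    [[0.24,-0.072,0],[0,0,0],0.2],
    [[0.24,-0.072,0],[0,0,0],0.2],
  ],
)

```text
t: 39.7
position: [0.5815, -0.1587, 0.1393]
tcp_rot: [-2.335, -2.102, -0.0]
wrist_force: [0.3, -0.3, -1.5]
opening: 0.0367
gripper_force: 25.3
```

Emit:
play_rows(
  targets=[
    [[0.24,-0.072,0],[0,0,0],0.2],
    [[0.24,-0.072,0],[0,0,0],0.2],
    [[0.24,-0.072,0],[0,0,0],0.2],
    [[0.15,-0.045,0],[0,0,0],0.2],
    [[0.07,-0.02,0],[0,0,0],0.2],
    [[0,0,0],[0,0,0],0.2],
    [[0,0,0],[0,0,0],0.2],
  ],
)

```text
t: 40.4
position: [0.5603, -0.0448, 0.1391]
tcp_rot: [2.335, 2.101, -0.0]
wrist_force: [-0.9, -0.6, -1.6]
opening: 0.0365
gripper_force: 25.3
```

Run:
```python
from h import *
plan(.5605,-.0445,.0792,-6)
```

```text
t 40.4 pos [ 0.5603 -0.0448  0.1391] yaw -6.02 turn -0.0001 shift now [0.003 0.001 0.499] after turn [0.003 0.001 0.499] F [-0.9 -0.6 -1.6] op 0.0365 gf 25.3 dist 0.06
```

Emit:
play_rows(
  targets=[
    [[0.004,0,0.1],[0,0,0],0.2],
    [[0,0,0.18],[0,0,0],0.2],
    [[0,0,0.12],[0,0,0],0.2],
    [[0,0,0.06],[0,0,0],0.2],
    [[0,0,0.035],[0,0,0],0.2],
    [[0,0,0.015],[0,0,0],0.2],
    [[0,0,0],[0,0,0],0.2],
    [[0,0,0],[0,0,0],0.2],
  ],
)

```text
t: 41.2
position: [0.5606, -0.0436, 0.0786]
tcp_rot: [2.334, 2.101, 0.001]
wrist_force: [-0.5, 0.6, -0.1]
opening: 0.0365
gripper_force: 25.3
```

Emit:
play_rows(
  targets=[
    [[0,0,0.01],[0,0,0],0.2],
    [[0,0,0],[0,0,0],0.2],
  ],
)

```text
t: 41.4
position: [0.5603, -0.0436, 0.0769]
tcp_rot: [2.334, 2.102, 0.001]
wrist_force: [-0.2, 0.0, -0.3]
opening: 0.0367
gripper_force: 25.3
```

Run:
```python
from h import *
from plant import env
plan(.5605,-.0445,.0762,-6)
c=env.read_camera('side');h=cv2.cvtColor(c['color'],cv2.COLOR_RGB2HSV).astype(int)
m=(h[:,:,0]>98)&(h[:,:,0]<125)&(h[:,:,1]>110)
for v in range(208,240):
    k=np.where(m[v,245:300])[0]+245
    if len(k): print(v,"".join("B" if m[v,x] else "." for x in range(250,292)))
a=c['color'][120:270,210:340];t=env.read_camera('top')['color'][130:215,200:315]
cv2.imwrite('pics/f1.png',cv2.resize(a,(520,600),interpolation=cv2.INTER_CUBIC)[:,:,::-1])
```

```text
t 41.4 pos [ 0.5603 -0.0436  0.0769] yaw -6.0 turn -0.0 shift now [-0.007  0.002  0.006] after turn [-0.007  0.002  0.006] F [-0.2  0.  -0.3] op 0.0367 gf 25.3 dist 0.001
219 ............B.............................
220 ...........BB..................B..........
221 ..........BBB..................BB.........
222 .........BBBB..................BB.........
223 .........BBB..................BBBB........
224 .........BBBB.................BBBB........
225 .........BBBB.................BBBB........
226 ..........BBBB...............BBBBB........
227 ..........BBBBB..............BBBB.........
228 ...........BBBBBB..........BBBBBB.........
229 ............BBBBBBBBBBB.BBBBBBB...........
230 ..............BBBBBBBBBBBBBBBB............
231 .................BBBBBBBBB................
```

Emit:
play_rows(
  targets=[
    [[-0.004,0,0.008],[0,0,0],0.2],
    [[0,0,0],[0,0,0],0.2],
  ],
)

```text
t: 41.7
position: [0.5603, -0.0441, 0.0763]
tcp_rot: [2.334, 2.102, 0.001]
wrist_force: [-0.8, 0.3, 3.0]
opening: 0.0368
gripper_force: 25.7
```

Emit:
play_rows(
  targets=[
    [[0,0,0],[0,0,0],0.6],
    [[0,0,0],[0,0,0],0.9],
    [[0,0,0],[0,0,0],0.9],
    [[0,0,-0.1],[0,0,0],0.9],
    [[0,0,-0.3],[0,0,0],0.9],
    [[0,0,-0.4],[0,0,0],0.9],
    [[0,0,-0.3],[0,0,0],0.9],
    [[0,0,0],[0,0,0],0.9],
  ],
)

```text
t: 42.5
position: [0.5624, -0.0444, 0.2162]
tcp_rot: [2.328, 2.096, 0.013]
wrist_force: [0.2, -0.4, -0.4]
opening: 0.0766
gripper_force: 0.0
```

Emit:
play_rows(
  targets=[
    [[-0.2,0,0],[0,0,0],0.9],
    [[-0.35,0,0],[0,0,0],0.9],
    [[-0.35,0,0],[0,0,0],0.9],
    [[-0.35,0,0],[0,0,0],0.9],
    [[-0.35,0,0],[0,0,0],0.9],
    [[-0.2,0,0],[0,0,0],0.9],
    [[0,0,0],[0,0,0],0.9],
    [[0,0,0],[0,0,0],0.9],
  ],
)

```text
t: 43.3
position: [0.5374, -0.259, 0.2074]
tcp_rot: [-2.335, -2.1, -0.0]
wrist_force: [-0.3, -0.3, -0.5]
opening: 0.0768
gripper_force: 0.0
```

Run:
```python
from h import *
from plant import env
a=env.read_camera('side')['color'];t=env.read_camera('top')['color']
f=lambda i,w,h:cv2.resize(i,(w,h),interpolation=cv2.INTER_CUBIC)
cv2.imwrite('pics/f2.png',np.vstack([np.hstack([f(a[150:250,230:330],300,300),f(t[130:215,200:315],406,300)]),np.hstack([f(a[120:180,180:260],300,225),f(t[190:270,90:410],406,102*2+21)])])[:,:,::-1])
```

```text
(no output)
```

View pics/f2.png

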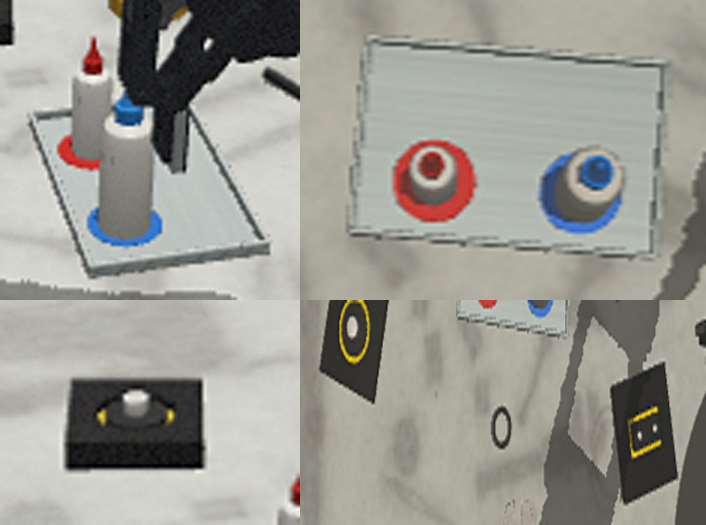

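The picture shows both bottles upright and central on their matching spots: red at about (432,180) and blue at about (585,190) in the top view. The wheel and the die block sit flat in their inserts, and the gripper is clear of everything.

```bash
python3 -c "
from plant import env
print(env.job_done())"
```

```text
the job is handed in; nothing more can be done
None
```

I handed the job in at about 43 s: both bottles waited on the mat, the wheel and die block are seated flat in their matching inserts, and each bottle is back upright on the spot of its cap colour; the hand-in call gave no verdict.

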